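Isolator to OFF, hasp holes lined up for the padlock

TASK

Two isolator boxes lie on their backs on the tool-room bench. Switch off the one with the long handle: swing that handle clockwise (seen from above) until the hole in its short steel tail sits over the hole in the padlock lug at the side of the box, so that a padlock could go through both, and let go of it there. The handle can travel on past off, so stop where the holes line up, and leave the small isolator's knob set as it is.

Things in the scene. Friction and masses are not known exactly. Their poses are not given: they have to be found in the camera images.
- handle_grip (a point): On the axis of the long handle's grip: an upright black post, 28 mm diameter, at the handle's outer end; its top is 21 mm above this point, the flat arm (26 mm wide) 30 mm below. 138 mm above the bench. The handle turns about a vertical axis 105 mm away; it has no spring, moves with about 3.5 N here and stays where left. It starts at ON or up to 26 degrees towards OFF; stop 30 degrees past OFF.
- tail_hole (a point): Centre of the 18 mm hole in the handle's steel tail, a plate 34 mm wide, 6 mm thick, 97 mm above the bench, moving with the handle. Seen from above, grip, turning axis and this hole lie in one straight line: axis to grip 105 mm, axis to this hole 55 mm on the opposite side.
- lug_hole (a point): Centre of the 18 mm hole in the fixed padlock lug, a steel plate 36 mm wide, 5 mm thick, overhanging a long side of the isolator box (light grey, 180 x 120 mm, 85 mm high, fixed) by 45 mm, 87 mm above the bench. 55 mm from the handle's turning axis: at OFF (90 degrees clockwise from ON) the tail lies just above the lug, not touching, hole over hole.
- small_knob_end (a point): Top of one end of the bar knob (62 x 14 mm, 22 mm high) of the other, small isolator: a light grey box 110 x 110 mm, 69 mm high, fixed, without a lug. This point is 26 mm from the knob's vertical turning axis and 99 mm above the bench, the top of that isolator. A bystander: the knob must stay as it is set.

How it is judged:
By the outcome, as a careful person would: the job done as asked, in the order asked, and still so for the second after the job is handed in, with the robot touching nothing.
It also fails if it takes over 32 s, if anything falls off the work surface, if the arm or the gripper's body presses on something with over 40 N, if the wrist force passes 120 N, or if a joint passes its speed limit or range.

ROBOT

A 6-joint arm with a two-finger parallel gripper is mounted at the origin on the work surface. World frame = base frame: x ahead of the robot, y to its left, z up, the work surface at z = 0. Lengths are in m, angles in rad, forces in N, time in s.
With the tool pointing down it reaches from about 0.325 to 0.85 m from the base axis. Payload 4.4 kg.
Tool frame: the origin (TCP) lies at the very end of the fingers, on their centre line; the grasp point (between the pads) lies 19 mm behind it (bot.pinch_z is the distance from the TCP to the grasp point, in m); x points along the fingers, y is the direction in which the jaws open and shut, and the axes are right-handed (so a half turn about x gives the same grasp; the last joint's range is limited). The gripper opens to 94 mm and grips with 3 to 60 N. Pads are 16 mm wide; open, the fingers measure 119 mm over their backs; the gripper's body (75 mm by 177 mm) begins 78 mm behind the grasp point.
Start: joints at [-0.15, 0.207, 1.542, -0, 1.393, -0.15], TCP at [0.575, -0, 0.205] pointing down, gripper open.
Joint ranges: [-2.73, 2.73], [-0.86, 2.22], [0.23, 2.46], [-1.11, 4.25], [0.08, 2.63], [-2.82, 2.82]. Speed limits (rad/s): [2.79, 2.79, 3.14, 3.14, 3.14, 3.14].

INTERFACE

Orientations are given as a unit quaternion [x, y, z, w].
In Python, from workcell import bot, hand, eyes, order, nets gives the robot as it stands. Calls block until the motion is done:
- bot.move_ptp(position, orientation): joint-space move of the TCP to a pose.
- bot.movel(position, rotation=None, rate=0.15, contact_N=None): straight line of the TCP; rotation=None keeps the orientation; rate is the mean speed in m/s. With contact_N (N) it stops when the force on the tool has changed by that much, and returns True; else False.
- bot.set_joints(angles): joint-space move.
- hand.release() and hand.grasp(): open the fingers fully, or close them until they stop; the grip force is fixed at half the most.
- bot.hold(seconds).
- bot.inverse_kinematics(position, orientation): joint angles nearest the present ones, or None.
- bot.observe(): the state.
- eyes.read_camera(name): name is "scene" or "side" or "wrist"; returns a dict with "pixels" (420x560x3 uint8, blue, green, red), "fx", "fy", "cx", "cy" (pixels), "rvec" (rotation vector, rad) and "tvec" (3), from world to camera coordinates, as OpenCV has them. Camera axes: x right, y down, z forward; pixel columns grow to the right and rows downward; lengths in m; the calibration is good to about 2 mm. A picture is of the moment at which its call begins. There is no depth.
A pose or a line that the arm cannot do raises bot.MotionError and nothing moves.
- order.sign_off(): hands the job in, once; it reports no verdict.
Trained networks look in a picture, given as the dict that the camera call returned (one of the last four; its "shot" number tells which), for a name from the list of things; names that differ only in an ending like _2 or _b are one class to them, and where a whole thing is asked for, a point or a joint stands for the part that bears it (a point fixed in the world has none). Each returns a list of dicts, best first, with "conf" (0 to 1); they miss things now and then, are a little off and sometimes report something else, mostly with a low value. They report only what shows in the picture. A call takes as long as a camera call.
- nets.spot_in(picture, query): "rect" ([centre column, centre row, width, height] in pixels, round what is visible of it).
The state is a dict: "time_s": time; "joints": joint angles; "joint_velocities": joint speeds; "tau": joint torques, N m; "tcp_pos": TCP position; "tool_rot": TCP orientation; "wrist_force": force on the tool from outside, world axes, zero at the start; "wrist_torque": the same for the moment, N m; "width": opening from 0.0 (shut) to 1.0 (fully open).
Only numpy, scipy, OpenCV 4.12 (cv2) and the standard library are available. Lean on these libraries where they do the work, as an engineer would, in place of code of your own. Each camera call takes 0.05 s, during which the arm holds its last target. There are 200 camera calls.

## Working session

There is one attempt and no reset: what is moved stays moved. The work goes in short steps, each a Python script; the robot and the scene stay as the last script left them, time stands still between calls to the robot, and variables do not carry over. Pictures are saved under pics/ and viewed, about 8 in all and at most 12, crops included, and the job is handed in when it is done.

```bash
mkdir -p pics; cat > h.py <<'E'
import numpy as np, cv2
from workcell import bot, hand, eyes, order, nets
def P(c):
    R=cv2.Rodrigues(np.array(c["rvec"],float))[0]
    K=np.array([[c["fx"],0,c["cx"]],[0,c["fy"],c["cy"]],[0,0,1]])
    return K,R,np.array(c["tvec"],float).reshape(3)
def proj(c,X):
    K,R,t=P(c); p=K@(R@np.array(X)+t); return p[:2]/p[2]
def onz(c,uv,z):
    K,R,t=P(c); d=R.T@np.linalg.inv(K)@np.array([*uv,1]); o=-R.T@t
    return o+d*(z-o[2])/d[2]
def tri(c1,u1,c2,u2):
    M=[]
    for c in (c1,c2):
        K,R,t=P(c); M.append(K@np.c_[R,t])
    X=cv2.triangulatePoints(M[0],M[1],np.array(u1,float),np.array(u2,float)).ravel(); return X[:3]/X[3]
E
cat > a.py <<'E'
from h import *
cs={}
for n in ("scene","side","wrist"):
    c=eyes.read_camera(n); cs[n]=c; cv2.imwrite(f"pics/{n}0.png",c["pixels"])
    for q in ("handle_grip","tail_hole","lug_hole","small_knob_end"):
        for d in nets.spot_in(c,q)[:2]:
            print(n,q,np.round(d["rect"],1),round(d["conf"],2))
import pickle; pickle.dump(cs,open("cs.pkl","wb"))
im=np.hstack([cs["scene"]["pixels"],cs["side"]["pixels"]])
cv2.imwrite("pics/both.png",cv2.resize(im,(800,300)))
s=bot.observe(); print(s["time_s"],s["tool_rot"],s["wrist_force"])
E
python3 a.py
```

```text
scene handle_grip [365.2 252.3 115.1  56.8] 0.8
scene tail_hole [366.4 254.7 112.7  53.4] 0.84
scene lug_hole [358.  289.1 125.7 130.2] 0.91
scene small_knob_end [240.  204.4  30.2  19.9] 0.91
side handle_grip [296.7 290.9  92.   49.1] 0.84
side tail_hole [296.4 290.1  90.5  55.2] 0.72
side lug_hole [281.3 314.4 123.  101.4] 0.75
side small_knob_end [276.  224.4  25.7  14. ] 0.57
wrist handle_grip [206.1  65.3 209.5 130.6] 0.77
wrist tail_hole [207.6  64.9 208.3 127.5] 0.93
wrist lug_hole [235.5  80.4 268.6 160.8] 0.7
wrist lug_hole [261.9 319.   33.8  11.3] 0.66
wrist small_knob_end [263.6 319.6  32.5  10.7] 0.52
0.75 [ 0.50001633  0.49998093 -0.49997663  0.50002611] [-0.21492605  0.71248684  0.29700437]
```

View pics/scene0.png

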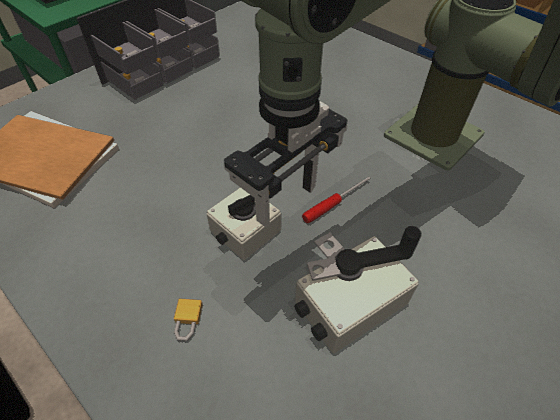

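View pics/side0.png

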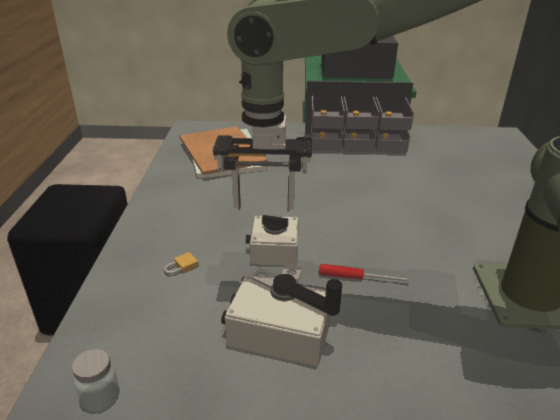

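The scene view shows the handle's hub near (348,260), the grip top near (411,234), the tail hole near (319,268) and the lug hole near (328,244). The side view has the grip top near (335,287) and the hub near (285,287). The small isolator is under the gripper. Next I'll enlarge both.

```bash
python3 - <<'E'
import cv2,numpy as np
a=cv2.imread("pics/scene0.png")[215:290,290:440]; b=cv2.imread("pics/side0.png")[260:335,220:370]
cv2.imwrite("pics/crop.png",cv2.resize(np.vstack([a,b]),None,fx=4,fy=4,interpolation=cv2.INTER_CUBIC))
E
```

```text
(no output)
```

View pics/crop.png

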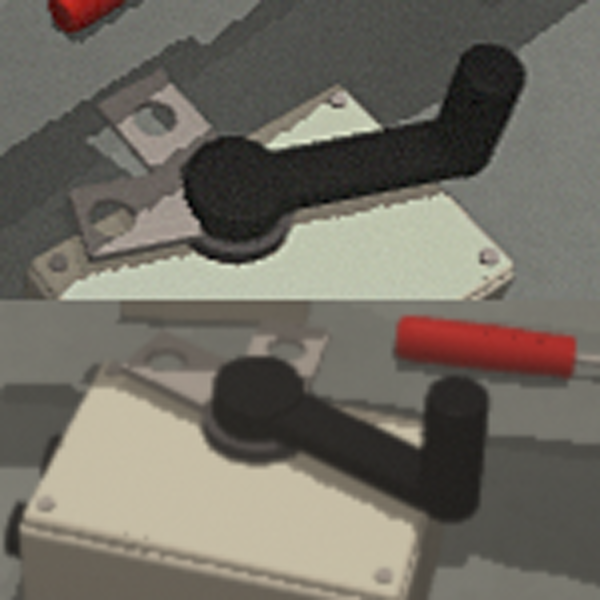

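View pics/wrist0.png

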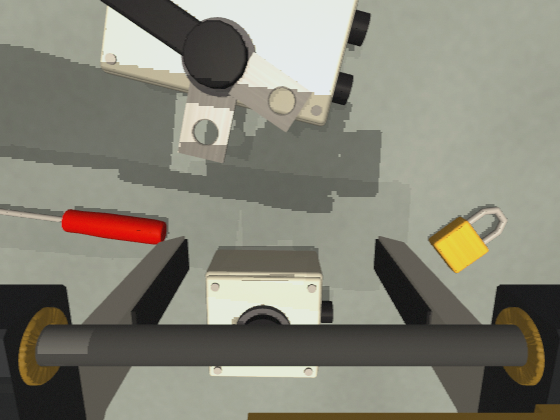

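In the crops (scene / side / wrist pixels):
- Grip top centre: (412.5,232) / (334,284) / outside the wrist view.
- Lug hole: (329,244.5) / (292.5,272) / (205,131).
- Tail hole: (318,269) / (262,274.5) / (282,100).

```bash
python3 - <<'E'
from h import *
import pickle; cs=pickle.load(open("cs.pkl","rb")); s,d,w=cs["scene"],cs["side"],cs["wrist"]
np.set_printoptions(precision=4,suppress=True)
G=tri(s,(412.5,232),d,(334.2,284.3))
print("grip",G, onz(s,(412.5,232),.159),onz(d,(334.2,284.3),.159))
for n,a,b,c,z in (("lug",(329,244.5),(292.5,272.2),(205,131.5),.0895),("tail",(318,269.2),(262,274.5),(282.5,100),.1)):
    print(n,tri(s,a,d,b),tri(s,a,w,c),tri(d,b,w,c)); print(onz(s,a,z),onz(d,b,z),onz(w,c,z))
L=onz(w,(205,131.5),.0895);T=onz(w,(282.5,100),.1)
u=(T-G)[:2];print("GT dist",np.linalg.norm(u)); A=G[:2]+u*105/160
print("axis",A,"AL",np.linalg.norm(L[:2]-A)*1e3, "small",onz(w,(263,325),.099))
t=lambda v:np.degrees(np.arctan2(v[1],v[0])); print("tail ang",t(u),"lug ang",t(L[:2]-A))
E
```

```text
grip [0.441  0.1652 0.1547] [0.4439 0.1658 0.159 ] [0.4418 0.1706 0.159 ]
lug [0.5142 0.0545 0.0864] [0.5156 0.0545 0.0863] [0.5146 0.0534 0.0859]
[0.517  0.0562 0.0895] [0.5137 0.0574 0.0895] [0.5167 0.0539 0.0895]
tail [0.574  0.0772 0.0971] [0.5758 0.0776 0.0984] [0.5746 0.0769 0.0973]
[0.5762 0.0787 0.1   ] [0.5734 0.0801 0.1   ] [0.5763 0.077  0.1   ]
GT dist 0.1615144324482282
axis [0.5298 0.1073] AL 54.94206030342752 small [ 0.5598 -0.107   0.099 ]
tail ang -33.101306649513745 lug ang -103.69879721011469
```

```bash
cat >> h.py <<'E'
from scipy.spatial.transform import Rotation as Ro
A=np.array([.5298,.1073]); RAD=.105; ZG=.119
def pose(deg,flip=0,z=ZG,rad=RAD):   # deg: angle of grip about the axis
    th=np.radians(deg); r=np.array([np.cos(th),np.sin(th),0]); t=np.array([-r[1],r[0],0])*(-1 if flip else 1)
    x=np.array([0,0,-1.]); R=np.c_[x,t,np.cross(x,t)]
    return [*(A+rad*r[:2]),z],list(Ro.from_matrix(R).as_quat())
E
python3 - <<'E'
from h import *
import pickle; w=pickle.load(open("cs.pkl","rb"))["wrist"]; K,R,t=P(w)
print("wrist cam pos",-R.T@t,"up",-R.T[:,1]); print(Ro.from_quat(bot.observe()["tool_rot"]).as_matrix().round(2))
for f in (0,1):
  for d in (147,110,76,70):
    for z in (.22,ZG):
      q=bot.inverse_kinematics(*pose(d,f,z)); print(f,d,z,None if q is None else np.round(q,2))
E
```

```text
wrist cam pos [0.57564977 0.07068815 0.384574  ] up [ 2.89190935e-04  9.69462804e-01 -2.45238226e-01]
[[ 0.  1.  0.]
 [-0.  0. -1.]
 [-1.  0.  0.]]
0 147 0.22 [ 0.17 -0.03  1.77  0.    1.4   2.32]
0 147 0.119 [ 0.17  0.08  1.88 -0.    1.18  2.32]
0 110 0.22 None
0 110 0.119 None
0 76 0.22 [ 0.21  0.23  1.48 -0.    1.43 -2.68]
0 76 0.119 [ 0.21  0.33  1.58 -0.    1.24 -2.68]
0 70 0.22 [ 0.21  0.25  1.46 -0.    1.43 -2.59]
0 70 0.119 [ 0.21  0.34  1.56 -0.    1.24 -2.59]
1 147 0.22 [ 0.17 -0.03  1.77 -0.    1.4  -0.82]
1 147 0.119 [ 0.17  0.08  1.88 -0.    1.18 -0.82]
1 110 0.22 [ 0.23  0.11  1.62  0.    1.41 -0.12]
1 110 0.119 [ 0.23  0.21  1.73  0.    1.2  -0.12]
1 76 0.22 [ 0.21  0.23  1.48 -0.    1.43  0.46]
1 76 0.119 [ 0.21  0.33  1.58 -0.    1.24  0.46]
1 70 0.22 [ 0.21  0.25  1.46 -0.    1.43  0.55]
1 70 0.119 [ 0.21  0.34  1.56 -0.    1.24  0.55]
```

```bash
python3 - <<'E'
from h import *
np.set_printoptions(precision=4,suppress=True)
g0=146.9
bot.move_ptp(*pose(g0,1,.23)); c=eyes.read_camera("wrist"); cv2.imwrite("pics/w1.png",c["pixels"])
print(proj(c,[*pose(g0,1)[0][:2],.159]))
print("hit",bot.movel(pose(g0,1)[0],rate=.12,contact_N=12))
print(bot.observe()["wrist_force"])
hand.grasp(); s=bot.observe(); print(s["width"]*94,s["wrist_force"],s["tcp_pos"],s["time_s"])
c=eyes.read_camera("wrist"); cv2.imwrite("pics/w2.png",c["pixels"])
cv2.imwrite("pics/w12.png",np.hstack([cv2.resize(cv2.imread(f"pics/w{i}.png"),(400,300)) for i in (1,2)]))
E
```

```text
[281.0605 213.6843]
hit False
[ 0.0582 -0.0845  0.6245]
27.376224067589902 [ 0.1587  0.9689 -0.1529] [0.4419 0.1647 0.119 ] 3.7667
```

View pics/w12.png

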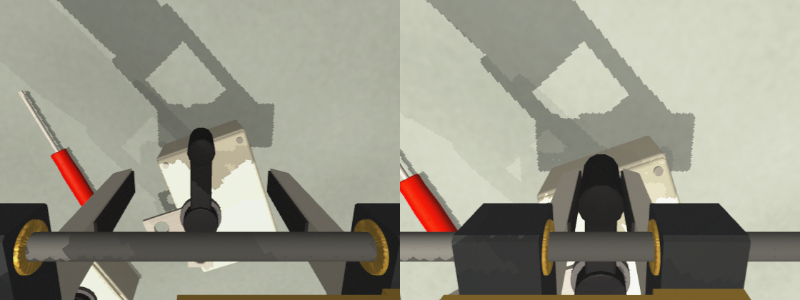

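The fingers hold the post (27 mm opening, low forces), and the wrist view shows it centred between the pads. Now I'll swing it clockwise to about 4° short of OFF, look, then finish.

```bash
cat > sw.py <<'E'
from h import *
import pickle
np.set_printoptions(precision=2,suppress=True)
def sweep(a,b,n,rate=.06):
    for d in np.linspace(a,b,n+1)[1:]:
        p,q=pose(d,1); bot.movel(p,q,rate=rate); f=bot.observe()["wrist_force"]
        if np.linalg.norm(f)>35: print("stop",d,f); return
        print(round(d,1),f)
def look(tag):
    cs={n:eyes.read_camera(n) for n in ("scene","side","wrist")}; pickle.dump(cs,open(tag+".pkl","wb"))
    s,w=cs["scene"]["pixels"][210:300,280:430],cs["side"]["pixels"][255:345,215:365]
    cv2.imwrite(f"pics/{tag}.png",cv2.resize(np.vstack([s,w]),None,fx=3.33,fy=3.33,interpolation=cv2.INTER_CUBIC))
E
python3 - <<'E'
from sw import *
sweep(146.9,80,12); look("c1"); s=bot.observe(); print(s["width"]*94,s["time_s"])
E
```

```text
141.3 [ 0.86  1.31 -0.82]
135.8 [ 1.42  2.46 -1.56]
130.2 [ 2.56  1.87 -1.64]
124.6 [ 3.32  1.64 -3.1 ]
119.0 [ 2.92  0.69 -2.91]
113.4 [ 2.77  1.5  -1.95]
107.9 [ 2.59 -0.55 -3.11]
102.3 [ 2.61 -0.01 -1.55]
96.7 [ 2.62 -0.9  -2.  ]
91.2 [ 3.95 -2.48 -1.45]
85.6 [ 2.8  -3.11 -1.34]
80.0 [ 1.65 -4.42 -0.65]
27.780124130897956 7.7667
```

View pics/c1.png

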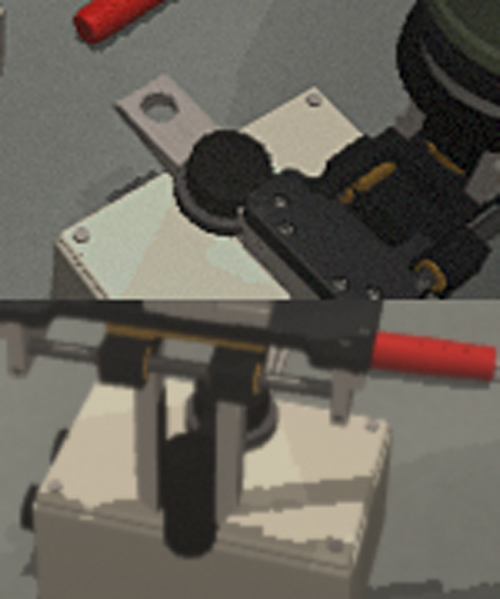

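The scene view shows the tail nearly over the lug, with the tail hole near (327,242). Contact forces are small. I'll go to 77°, let go, back off and look from above with the wrist camera.

```bash
python3 - <<'E'
from sw import *
sweep(80,77,1); bot.hold(.2); hand.release()
p,q=pose(77,1,.25); bot.movel(p,rate=.2)
q0=[.5,.5,-.5,.5]
bot.move_ptp([.515,-.01,.19],q0); bot.hold(.2); look("c2")
c=pickle.load(open("c2.pkl","rb"))["wrist"]; u,v=map(int,proj(c,[.515,.0545,.095])); print(u,v,bot.observe()["time_s"])
x0,y0=max(0,u-75),max(0,v-60); print(x0,y0)
cv2.imwrite("pics/c2w.png",cv2.resize(c["pixels"][y0:y0+110,x0:x0+150],None,fx=5,fy=5,interpolation=cv2.INTER_CUBIC))
E
```

```text
77.0 [ 0.76 -4.69 -0.6 ]
280 119 11.4
205 59
```

View pics/c2w.png

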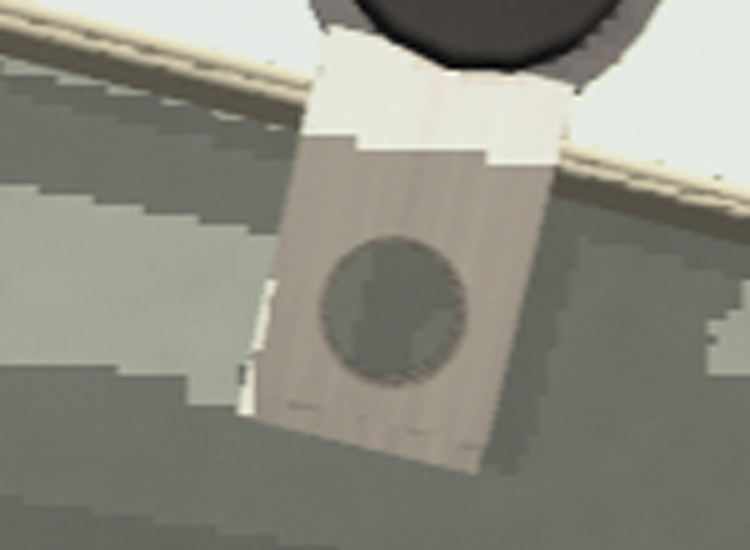

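View pics/c2.png

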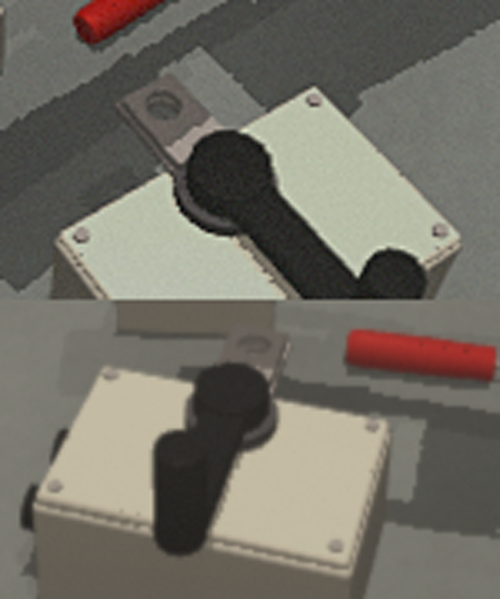

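The wrist crop shows the tail's hole open right over the lug: hole centre at crop (395,311). About 1 mm of the lug shows on the tail's left edge (crop 245-275, 285-410) and none on the right. I'll check this numerically against the lug position measured earlier.

```bash
python3 - <<'E'
from h import *
import pickle; np.set_printoptions(precision=4,suppress=True)
o=pickle.load(open("cs.pkl","rb"));n=pickle.load(open("c2.pkl","rb"))
L={"scene":(329,244.5),"side":(292.5,272.2),"wrist":(205,131.5)}
T={"scene":(280+163/3.333,210+105/3.333),"side":(215+253/3.333,255+(345-300)/3.333),"wrist":(205+395/5,59+311/5)}
r=A-np.array([.5167,.0539]); r/=np.linalg.norm(r); t=np.array([r[1],-r[0]]) # t: handle cw direction seen at tail = -t
for k in L:
    l=onz(o[k],L[k],.0895);h=onz(n[k],T[k],.1); d=(h-l)[:2]*1e3; v=h[:2]-A
    print(k,l,h,"radial",d@r,"tang",d@t,"tail ang",np.degrees(np.arctan2(v[1],v[0])))
for z in ("scene","side"): 
    for d in nets.spot_in(eyes.read_camera(z),"small_knob_end")[:1]: print(z,d)
E
```

```text
scene [0.517  0.0562 0.0895] [0.5184 0.0558 0.1   ] radial -0.10232273430285349 tang 1.436200695778546 tail ang -102.52784465459274
side [0.5137 0.0574 0.0895] [0.5171 0.0588 0.1   ] radial 2.1685424507389293 tang 2.96532556840801 tail ang -104.64611096529977
wrist [0.5167 0.0539 0.0895] [0.5177 0.0533 0.1   ] radial -0.3811027566380144 tang 1.0916970301012432 tail ang -102.61339600551695
scene {'rect': [240.8, 202.6, 28.3, 22.9], 'conf': 0.59}
side {'rect': [275.5, 221.9, 24.3, 15.0], 'conf': 0.56}
```

All three cameras agree the tail is about 1 mm (roughly 1°) short of the lug hole. There's time to regrip and nudge it.

```bash
python3 - <<'E'
from sw import *
p,q=pose(77.3,1,.25); bot.move_ptp(p,q)
print("hit",bot.movel(pose(77.3,1)[0],rate=.12,contact_N=12)); hand.grasp(); print(bot.observe()["width"]*94)
sweep(77.3,76.0,1,.03); bot.hold(.2); hand.release()
bot.movel(pose(76,1,.25)[0],rate=.2)
bot.move_ptp([.515,-.01,.19],[.5,.5,-.5,.5]); bot.hold(.2); look("c3")
c=pickle.load(open("c3.pkl","rb"))["wrist"]; print(bot.observe()["time_s"])
cv2.imwrite("pics/c3w.png",cv2.resize(c["pixels"][59:169,205:355],None,fx=5,fy=5,interpolation=cv2.INTER_CUBIC))
E
```

```text
hit False
27.57585077266344
76.0 [-0.14  0.4  -0.09]
18.425
```

View pics/c3w.png

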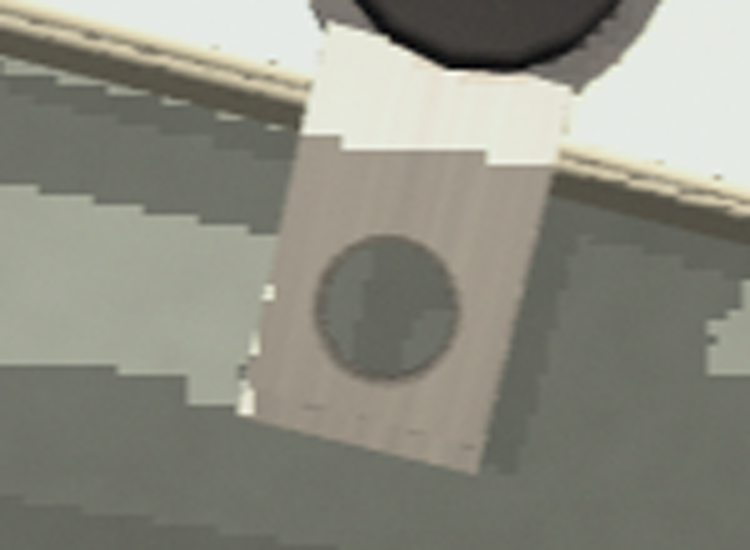

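The wrist crop now shows the tail hole at crop (387,309), 1 mm further clockwise, as one clean circle with nothing intruding. That puts it within about 0.5 mm of the lug hole. The arm is clear of everything, so I'm handing in.

```bash
python3 - <<'E'
from h import *
print(bot.observe()["wrist_force"]); order.sign_off(); print(bot.observe()["time_s"])
E
```

```text
[ 1.06230986 -0.77614713  0.04429814]
the job is handed in; nothing more can be done
the job is handed in; nothing more can be done
```

The long-handled isolator is switched off and the job is handed in. I gripped the handle's post, swung it about 71° clockwise until its tail hole sat over the padlock lug's hole, and let go.

- **Alignment:** After the first release, all three cameras showed the tail short of the lug hole: about 1 to 1.5 mm by scene and wrist, about 3 mm by side. I regripped and nudged it about 1 mm further. The last wrist picture shows the tail hole as one clean circle. By my estimate it is within about 0.7 mm of the lug hole.
- **Doubts:** The side camera disagreed with the other two by 2 to 3 mm in places. The edges in the last picture could also be read as up to 0.7 mm past centre. I did not redo the three-camera comparison after the nudge.
- **Forces and time:** The highest wrist force I logged was about 5 N. The clock read 18.4 s at the last check, just before hand-in. The arm was clear of everything, with the wrist force about 1 N.
- **Small isolator:** I never touched its knob. It showed in the same place (within about 3 pixels) when checked before the final nudge.

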